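File the tall sample tile in the tile rack

TASK

Take the tall square-cornered sample tile out of its little stand and slide it down into the one empty slot of the wooden tile rack until it is fully home on the bottom of the slot, standing upright. Lower it in rather than dropping it, and leave the round-topped tile standing where it is.

Things in the scene. Friction and masses are not known exactly. Their poses are not given: they have to be found in the camera images.
- tall_tile: Tile to file: flat ceramic rectangle, square corners, 12 mm thick (its x), 80 wide (y), 120 tall (z), 0.24 kg, bare clay foot, white glaze above. Origin: centre of underside. It starts upright, loose in a fixed wooden stand (60 x 100 mm, 30 high) with an open-ended groove 16 mm wide, 20 deep, floor 10 mm above the table; upper 100 mm free. Pinch it across the thickness at mid top edge.
- round_tile: Tile to leave alone: same 12 x 80 x 120 mm, same clay and glaze, but its top is a half circle of 40 mm radius. Same axes and origin; it stands in another stand of the same kind, about 0.2 m to the left or right of the tall tile's (which side changes).
- slot_pad: Fixed cork strip, 14 mm (its x) x 106 mm (its y) x 3 mm, on the bottom of the rack's one empty slot. Origin: centre of its underside, 12 mm above the table, on the slot's centre. The filed tile rests on its top, 15 mm above the table. Its x axis runs across the slot (along the tile's thickness), its y along the slot.
- rack: Fixed wooden rack, 204 (its x) x 134 (y) x 67 mm high; origin: centre of underside. Three slots open at the top, along y, centred at x = -52, 0, 52 mm, 110 mm long inside, floor 12 mm above the table; 16 mm wide up to 47 mm above the table, then sloping out to a 40 mm mouth. Two hold small square tiles (12 x 80 x 75 mm, tops 87 mm above the table); one, which changes, is empty.
Not all that is in view belongs to the job. Leave any blue look-alike of the tall_tile alone.

How it is judged:
By the outcome, as a careful person would: the job done as asked, in the order asked, and still so for the second after the job is handed in, with the robot touching nothing.
It also fails if it takes over 45 s, if anything falls off the work surface, if the arm or the gripper's body presses on something with over 40 N, if the wrist force passes 120 N, or if a joint passes its speed limit or range.

ROBOT

A 7-joint arm with a two-finger parallel gripper is mounted at the origin on the work surface. World frame = base frame: x ahead of the robot, y to its left, z up, the work surface at z = 0. Lengths are in mm, angles in rad, forces in N, time in s.
With the tool pointing down it reaches from about 425 to 800 mm from the base axis. Payload 8.3 kg.
Tool frame: the origin (TCP) lies midway between the tips of the shut fingers; the grasp point (between the pads) lies 19 mm behind it; x points along the fingers, y is the direction in which the jaws open and shut, and the axes are right-handed (so a half turn about x gives the same grasp; the last joint's range is limited). The gripper opens to 85 mm and grips with 20 to 120 N. Pads are 22 mm wide; open, the fingers measure 114 mm over their backs; the gripper's body (76 mm by 85 mm) begins 54 mm behind the grasp point. The pads swing forward as they close: fully open they stand 13 mm farther back than shut.
Start: joints at [-1.336, 0.383, 0.016, 1.37, -0.006, 1.388, -0.046], TCP at [183.334, 597.488, 231.279] pointing down, gripper open.
Joint ranges: [-2.95, 2.95], [-0.25, 2.06], [-1.52, 1.56], [0.18, 2.33], [-1.44, 4.58], [0.02, 2.06], [-3.01, 3.01]. Speed limits (rad/s): [2.39, 2.39, 3.01, 3.01, 3.14, 3.14, 3.14].

INTERFACE

Orientations are given as [roll, pitch, yaw] about the fixed x, y, z axes, in that order (R = Rz(yaw) Ry(pitch) Rx(roll)).
In Python, from plant import * gives the robot as it stands.
- The arm moves only by the tool jog_arm, never from a script. Its argument "deltas" is one flat list of numbers, 7 for each row, row after row: the turn, a rotation vector about the world's x, y, z normalised to -1 to 1, where 1 is 180 degrees, then the shift along the world's x, y, z normalised to -1 to 1, where 1 is 0.1 m, then the closure, from 0 (fully open) to 1 (shut). A call has 1 to 8 rows; each row is the pose to reach, as a shift and turn from the pose commanded when the call began, turning the shorter way round; what a row does not reach only later rows make up. A row lasts 1/12 s, in which the tool goes at most 41.7 mm and 7.16 degrees, less where a joint would pass 70% of its speed; a pose out of reach is approached as far as the arm can. A call with a number of a shift or a turn outside -1 to 1 is refused whole. A call with a gripper value outside its range is refused whole. The fingers move at their own pace and stop on an object; the grip force is fixed at half the most. Time passes only in rows, so rows that repeat a pose let the fingers close. It gives the time, the measured TCP pose, the force and the opening at its end, in the units of the state.
- get_state(): the state, without advancing time (a new reading comes with each control period).
- snapshot(name): name is "side" or "top" or "wrist"; returns the picture (400x640x3 uint8, red, green, blue); there is no depth.
- camera_info(name): a dict with "mtx" (3x3 intrinsics, pixels), "rvec" (rotation vector, rad) and "tvec" (3), from world to camera coordinates, as OpenCV has them; the wrist camera has in their place "tool_from_camera" (4x4, takes a point from camera to tool coordinates, whose origin is the TCP and whose axes are the tool frame's). Camera axes: x right, y down, z forward; pixel columns grow to the right and rows downward; lengths in mm; the calibration is good to about 2 mm. The wrist camera is an equidistant fisheye: a pixel r from the principal point sees the ray r / f radians off the axis. A picture is of the moment at which its call begins: read the wrist's pose just before it. camera_info takes no time and is no camera call.
- hand_in(): hands the job in, once; it reports no verdict.
The state is a dict: "clock": time; "joints": joint angles; "joint_velocities": joint speeds; "effort": joint torques, N m; "position": TCP position; "ee_rot": TCP orientation; "ft_force": force on the tool from outside, world axes, zero at the start; "ft_torque": the same for the moment, N m; "finger_gap": finger opening in mm.
Only numpy, scipy, OpenCV 4.12 (cv2) and the standard library are available. Lean on these libraries where they do the work, as an engineer would, in place of code of your own. Each camera call takes 0.05 s, during which the arm holds its last target. There are 200 camera calls.

## Working session

There is one attempt and no reset: what is moved stays moved. The work goes in short steps, Python scripts to look and compute and a tool call to move; the robot and the scene stay as the last step left them, time stands still between calls to the robot, and variables do not carry over. Pictures are saved under pics/ and viewed, about 8 in all and at most 12, crops included, and the job is handed in when it is done.

Besides the shell and the picture viewer there is one more tool, called after "Request:" as a command line: name --argument value ..., lists and objects as JSON in quotes. jog_arm: Moves the arm, as the interface text tells. Scaled input: -1 to 1 covers 0.1 m each way for a shift and 180 degrees each way for a turn. Its arguments: {"type":"object","properties":{"deltas":{"type":"array","items":{"type":"number"}}},"required":["deltas"]}

```bash
mkdir -p pics; python3 - <<'E'
from plant import *
import cv2,numpy as np
s=get_state();print(s['clock'],s['position'],s['ee_rot'],s['finger_gap'])
a=[]
for n in("side","top"):
    im=snapshot(n);np.save(n+'0.npy',im);cv2.imwrite(f'pics/{n}0.png',im[:,:,::-1])
    c=camera_info(n);R=cv2.Rodrigues(np.array(c['rvec'],float))[0];print(n,np.array(c['mtx']).tolist(),(-R.T@np.array(c['tvec']).ravel()).round(),R.round(2).tolist())
E
```

```text
0.0 [183.20126122 597.01078328 230.24662148] [-1.55510213  1.5687943  -1.85285112] 85.57309955428333
side [[369.9034074798609, 0.0, 316.55399759348234], [0.0, 369.9034074798609, 199.53460964450187], [0.0, 0.0, 1.0]] [ 218. -730.  613.] [[0.94, -0.33, 0.0], [-0.2, -0.58, -0.79], [0.26, 0.75, -0.61]]
top [[409.04322944098624, 0.0, 319.91049052992514], [0.0, 409.04322944098624, 202.25904218621343], [0.0, 0.0, 1.0]] [ 393.  -29. 1059.] [[-0.01, -1.0, -0.01], [-1.0, 0.01, -0.06], [0.06, 0.01, -1.0]]
```

View pics/side0.png

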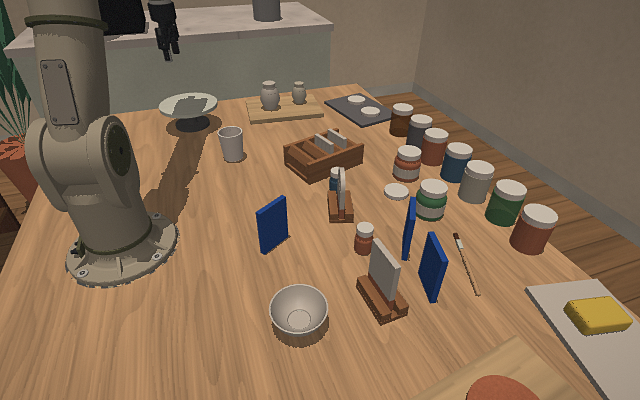

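View pics/top0.png

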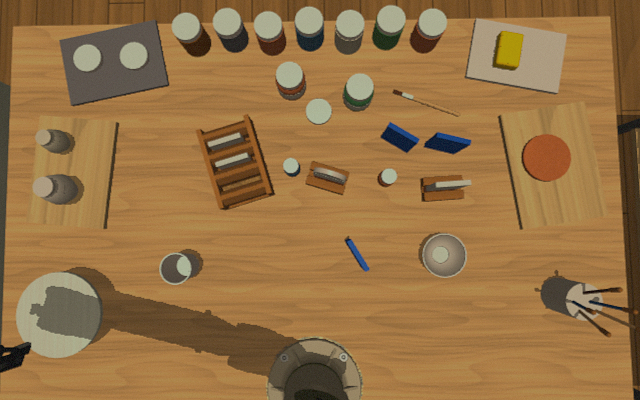

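The side view shows two whitish tiles in stands: one at (383,268) with square corners, and one at (341,190) that looks rounded. Blue look-alikes are at (272,224), (410,228) and (433,266). In the top view the stands are at (445,187) and (328,177), and the rack is at (235,162) with what looks like an empty slot at (244,186). I'll confirm with one enlarged crop.

```bash
python3 - <<'E'
import cv2,numpy as np
s=np.load('side0.npy')[:,:,::-1];t=np.load('top0.npy')[:,:,::-1]
def c(im,x,y,w,h):return cv2.resize(im[y:y+h,x:x+w],(400,300),interpolation=cv2.INTER_CUBIC)
a=np.vstack([np.hstack([c(s,320,155,100,75),c(s,335,235,120,90)]),np.hstack([c(t,185,110,120,105)if 0 else c(t,180,112,132,99),c(t,400,150,100,75)])])
cv2.imwrite('pics/crop.png',a)
E
```

```text
(no output)
```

View pics/crop.png

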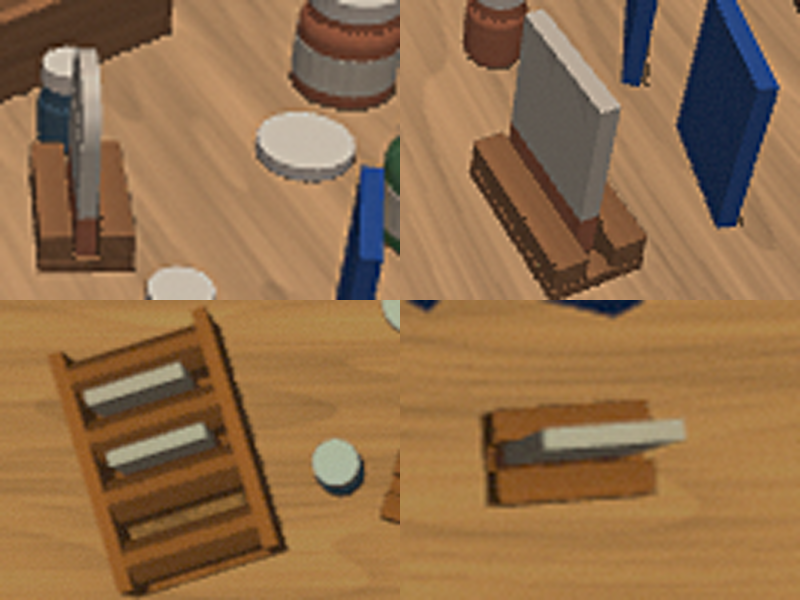

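The crop settles it. The square-cornered white tile is at top (453,184) / side (387,252), and it is the target. The round-topped one at side (341,190) stays. The empty slot is the rack's nearest to the robot, with its pad at top (241,184). Next I triangulate these.

```bash
cat > h.py <<'E'
import cv2,numpy as np
from plant import *
def ray(n,px):
    c=camera_info(n);R=cv2.Rodrigues(np.array(c['rvec'],float))[0]
    p=cv2.undistortPoints(np.array([[px]],float),np.array(c['mtx']),None).ravel()
    d=R.T@np.array([p[0],p[1],1]);return -R.T@np.array(c['tvec'],float).ravel(),d/np.linalg.norm(d)
def plane(r,z):o,d=r;return o+d*(z-o[2])/d[2]
def tri(rs):
    A=0;b=0
    for o,d in rs:P=np.eye(3)-np.outer(d,d);A=A+P;b=b+P@o
    x=np.linalg.solve(A,b);return x,[np.linalg.norm(np.cross(x-o,d)).round(1) for o,d in rs]
def tool(s):
    r,p,y=s['ee_rot'];from scipy.spatial.transform import Rotation as Ro
    return Ro.from_euler('xyz',[r,p,y]).as_matrix(),np.array(s['position'])
def wray(px,s):
    c=camera_info('wrist');K=np.array(c['mtx']);T=np.array(c['tool_from_camera']);R,t=tool(s)
    u=np.array([(px[0]-K[0,2])/K[0,0],(px[1]-K[1,2])/K[1,1]]);th=np.linalg.norm(u)
    d=np.r_[u/th*np.sin(th),np.cos(th)];return R@T[:3,3]+t,R@T[:3,:3]@d
def wproj(P,s):
    c=camera_info('wrist');K=np.array(c['mtx']);T=np.array(c['tool_from_camera']);R,t=tool(s)
    q=T[:3,:3].T@(R.T@(np.array(P)-t)-T[:3,3]);th=np.arctan2(np.hypot(*q[:2]),q[2]);u=q[:2]/np.hypot(*q[:2])*th
    return u*[K[0,0],K[1,1]]+K[:2,2]
E
python3 - <<'E'
from h import *
print('tri tile',tri([ray('top',(453.5,184)),ray('side',(387.5,252.4))]))
for p in[(436,184.7),(471,182.8)]:print('end',plane(ray('top',p),130).round())
T=lambda x,y:(180+x/3.03,112+(y-300)/3.03)
for p in[(52,355),(205,310),(285,548),(125,594)]:print('rackc',plane(ray('top',T(*p)),67).round())
for p in[(125,530),(240,497),(245,510),(132,542)]:print('pad',plane(ray('top',T(*p)),15).round())
s=get_state();R,t=tool(s);print(R.round(2).tolist());c=camera_info('wrist');print(np.array(c['tool_from_camera']).round(2).tolist(),c['mtx'])
for p in[(284,152),(338,130),(364,158)]:print('side67',plane(ray('side',p),67).round())
E
```

```text
tri tile (array([ 491.69984574, -328.657166  ,  131.92628548]), [np.float64(3.1), np.float64(3.1)])
end [ 488. -288.  130.]
end [ 491. -368.  130.]
rackc [638. 277.  67.]
rackc [673. 152.  67.]
rackc [478.  89.  67.]
rackc [443. 217.  67.]
pad [499. 230.  15.]
pad [526. 133.  15.]
pad [515. 128.  15.]
pad [489. 224.  15.]
[[-0.0, 0.29, 0.96], [-0.0, 0.96, -0.29], [-1.0, -0.0, 0.0]]
[[-0.0, -0.28, 0.96, -141.99], [1.0, 0.0, 0.0, -0.97], [-0.0, 0.96, 0.28, -70.77], [0.0, 0.0, 0.0, 1.0]] [[309.70691629   0.         317.8329795 ]
 [  0.         309.70691629 195.33385022]
 [  0.           0.           1.        ]]
side67 [439. 184.  67.]
side67 [640. 263.  67.]
side67 [645.  78.  67.]
```

The measured points hold up. The tile top is at z≈132 (130 expected), its ends are 80 mm apart, and it's centred at (490,-328). The rack's empty slot is near (507,172), with its x axis at about 16.5°. The rack is on the way, so I'll look at it first.

Request:
jog_arm --deltas '[0,0,-0.078,0.9,-0.9,0.1,0,0,0,-0.078,0.9,-0.9,0.1,0,0,0,-0.078,0.9,-0.9,0.1,0,0,0,-0.078,0.9,-0.9,0.1,0]'

```text
clock: 0.43
position: [281.8, 501.2, 242.1]
ee_rot: [0.088, 1.566, -0.467]
ft_force: [1.3, 0.4, -0.1]
finger_gap: 85.5
```

Request:
jog_arm --deltas '[0,0,-0.078,0.9,-0.9,0.1,0,0,0,-0.078,0.9,-0.9,0.1,0,0,0,-0.078,0.9,-0.9,0.1,0,0,0,-0.078,0.9,-0.9,0.1,0]'

```text
clock: 0.77
position: [370.8, 410.2, 252.1]
ee_rot: [0.284, 1.566, -0.516]
ft_force: [1.9, -0.6, -0.7]
finger_gap: 85.5
```

Request:
jog_arm --deltas '[0,0,-0.078,0.9,-0.9,0.1,0,0,0,-0.078,0.9,-0.9,0.1,0,0,0,-0.078,0.9,-0.9,0.1,0,0,0,-0.078,0.9,-0.9,0.1,0]'

```text
clock: 1.1
position: [459.6, 319.5, 262.0]
ee_rot: [0.365, 1.566, -0.68]
ft_force: [0.6, -1.9, 0.6]
finger_gap: 85.0
```

Request:
jog_arm --deltas '[0,0,-0.078,0.9,-0.9,0,0,0,0,-0.078,0.9,-0.9,0,0,0,0,-0.078,0.9,-0.9,0,0,0,0,-0.078,0.9,-0.9,0,0,0,0,-0.078,0.9,-0.9,0,0,0,0,-0.078,0.9,-0.9,0,0]'

```text
clock: 1.6
position: [543.1, 237.7, 260.7]
ee_rot: [-1.688, 1.57, -2.965]
ft_force: [-0.1, 0.1, -0.0]
finger_gap: 85.8
```

```bash
python3 - <<'E'
from h import *
import pickle
s=get_state();im=snapshot('wrist');pickle.dump((s,im),open('w1.pkl','wb'));cv2.imwrite('pics/w1.png',im[:,:,::-1]);print(s['clock'],s['position'],s['ee_rot'],s['joint_velocities'])
E
```

```text
1.6 [543.14148544 237.71435647 260.69606932] [-1.68751608  1.56966717 -2.96521947] [-0.02695841 -0.00769329 -0.02587596  0.0039101  -0.00173139  0.00024445
 -0.00299299]
```

Request:
jog_arm --deltas '[0,0,0,0,-0.9,0,0,0,0,0,0,-0.9,0,0,0,0,0,0,-0.9,0,0,0,0,0,0,-0.9,0,0,0,0,0,0,-0.9,0,0,0,0,0,0,-0.9,0,0]'

```text
clock: 2.15
position: [542.7, 149.9, 261.2]
ee_rot: [-2.95, 1.57, 2.059]
ft_force: [0.3, 1.0, 0.2]
finger_gap: 85.3
```

```bash
python3 - <<'E'
from h import *
import pickle
s=get_state();im=snapshot('wrist');pickle.dump((s,im),open('w2.pkl','wb'));s1,i1=pickle.load(open('w1.pkl','rb'))
print(s['clock'],s['position'],s['ee_rot'])
cv2.imwrite('pics/w12.png',np.vstack([i1,im])[:,:,::-1])
a=np.vstack([i1[50:350,:],im[50:350,:]]);cv2.imwrite('pics/w12.png',a[:,:,::-1])
E
```

```text
2.15 [542.67801824 149.89303701 261.17973406] [-2.95019747  1.56970697  2.05859475]
```

View pics/w12.png

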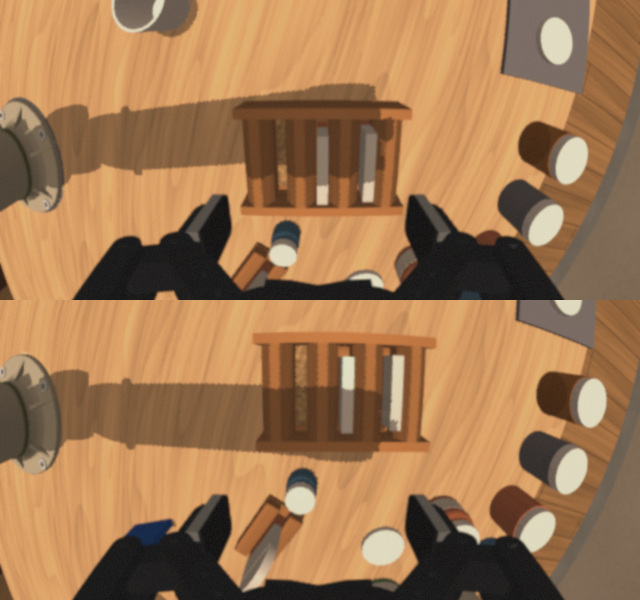

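Both wrist views show the rack. The empty slot's cork pad is at (282,155) in view 1 and (301,388) in view 2 (mosaic pixels), and the rack is nearly square to the jaws. I'll enlarge to read the corners.

```bash
python3 - <<'E'
from h import *
import pickle
a=pickle.load(open('w1.pkl','rb'))[1][140:280,225:415];b=pickle.load(open('w2.pkl','rb'))[1][70:210,245:435+5][:, :190]
r=lambda x:cv2.resize(x,None,fx=4,fy=4,interpolation=cv2.INTER_CUBIC)[:,:400] 
r2=lambda x:cv2.resize(x,None,fx=4,fy=4,interpolation=cv2.INTER_CUBIC)
cv2.imwrite('pics/r.png',np.hstack([r(a),r(b)])[:,:,::-1])
E
```

```text
(no output)
```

View pics/r.png

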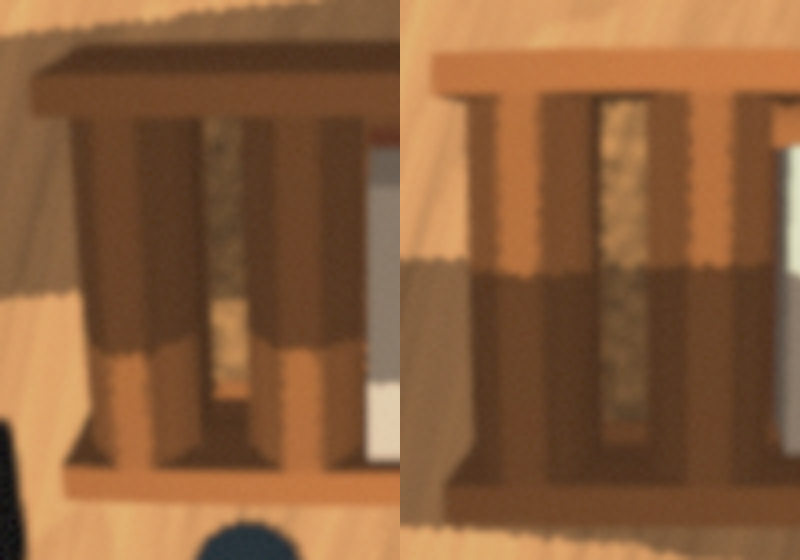

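```bash
python3 - <<'E'
from h import *
import pickle
s1=pickle.load(open('w1.pkl','rb'))[0];s2=pickle.load(open('w2.pkl','rb'))[0]
A=lambda x,y:wray((225+x/4,140+y/4),s1)
B=lambda x,y:wray((245+(x-400)/4,70+y/4),s2)
P={'pad nearL':((213,383),(603,425),15),'pad nearR':((249,383),(649,425),15),'pad farL':((205,118),(600,97),15),'pad farR':((243,118),(649,97),15),
'mouth nearL':((155,465),(545,487),67),'mouth nearR':((285,465),(691,487),67),'mouth farL':((133,117),(540,95),67),'mouth farR':((275,117),(692,95),67)}
for k,(a,b,z) in P.items():
    x,e=tri([A(*a),B(*b)]);print(k,x.round(1),e[0],plane(A(*a),z).round(1),plane(B(*b),z).round(1))
E
```

```text
pad nearL [520.2 124.5  12.8] 0.2 [520.  125.5  15. ] [520.5 125.   15. ]
pad nearR [533.2 129.6  16. ] 1.4 [531.9 129.3  15. ] [534.7 129.3  15. ]
pad farL [495.5 224.1  58. ] 1.8 [494.2 214.1  15. ] [490.2 224.9  15. ]
pad farR [507.3 227.7  60.2] 0.6 [506.  217.6  15. ] [504.7 229.2  15. ]
mouth nearL [509.6 113.   59.4] 0.0 [509.9 117.2  67. ] [509.8 115.3  67. ]
mouth nearR [549.4 125.1  58.6] 0.7 [548.1 129.5  67. ] [549.4 127.3  67. ]
mouth farL [478.1 220.   63.7] 0.2 [478.3 220.8  67. ] [478.7 220.   67. ]
mouth farR [517.2 231.5  64.3] 0.6 [516.7 232.1  67. ] [517.8 231.4  67. ]
```

The slot measures well. The pad triangulates to z≈14.4 (15 expected), the mouth is 108 mm long (110), the slot centre is about (513,175) and its x axis is at 16.8°. Now on to the tile.

Request:
jog_arm --deltas '[0,0,-0.0165,-0.1,-0.96,0,0,0,0,-0.0165,-0.1,-0.96,0,0,0,0,-0.0165,-0.1,-0.96,0,0]'

```text
clock: 2.45
position: [532.9, 46.2, 261.6]
ee_rot: [-0.113, 1.569, -1.448]
ft_force: [1.2, -1.5, 1.2]
finger_gap: 85.2
```

Request:
jog_arm --deltas '[0,0,-0.0165,-0.1,-0.96,0,0,0,0,-0.0165,-0.1,-0.96,0,0,0,0,-0.0165,-0.1,-0.96,0,0]'

```text
clock: 2.7
position: [522.5, -50.3, 261.8]
ee_rot: [0.065, 1.569, -1.322]
ft_force: [-0.4, -0.8, 0.8]
finger_gap: 85.4
```

Request:
jog_arm --deltas '[0,0,-0.0165,-0.1,-0.96,0,0,0,0,-0.0165,-0.1,-0.96,0,0,0,0,-0.0165,-0.1,-0.96,0,0]'

```text
clock: 2.95
position: [512.1, -146.2, 261.8]
ee_rot: [0.022, 1.568, -1.416]
ft_force: [-0.1, -1.3, 0.3]
finger_gap: 85.4
```

Request:
jog_arm --deltas '[0,0,-0.0165,-0.1,-0.96,0,0,0,0,-0.0165,-0.1,-0.96,0,0,0,0,-0.0165,-0.1,-0.96,0,0]'

```text
clock: 3.2
position: [501.8, -241.8, 261.6]
ee_rot: [-0.148, 1.568, -1.638]
ft_force: [-0.9, -1.4, -0.0]
finger_gap: 85.2
```

Request:
jog_arm --deltas '[0,0,-0.0165,-0.1,-0.96,0,0,0,0,-0.0165,-0.1,-0.96,0,0,0,0,-0.0165,-0.1,-0.96,0,0,0,0,-0.0165,-0.1,-0.96,0,0,0,0,-0.0165,-0.1,-0.96,0,0]'

```text
clock: 3.62
position: [493.7, -332.4, 260.8]
ee_rot: [-1.744, 1.57, 3.002]
ft_force: [0.5, -0.2, -0.6]
finger_gap: 85.4
```

```bash
python3 - <<'E'
from h import *
import pickle
s=get_state();im=snapshot('wrist');pickle.dump((s,im),open('t1.pkl','wb'));print(s['clock'],s['position'],s['ee_rot'])
E
```

```text
3.6167 [ 493.72423281 -332.38665837  260.7645132 ] [-1.74430487  1.56984403  3.00154771]
```

Request:
jog_arm --deltas '[0,0,0,0,-0.6,0,0,0,0,0,0,-0.6,0,0,0,0,0,0,-0.6,0,0,0,0,0,0,-0.6,0,0,0,0,0,0,-0.6,0,0]'

```text
clock: 4.08
position: [494.7, -390.4, 261.1]
ee_rot: [2.925, 1.569, 1.391]
ft_force: [-0.5, 0.9, 0.8]
finger_gap: 85.7
```

```bash
python3 - <<'E'
from h import *
import pickle
s=get_state();im=snapshot('wrist');pickle.dump((s,im),open('t2.pkl','wb'));s1,i1=pickle.load(open('t1.pkl','rb'))
print(s['clock'],s['position'],s['ee_rot'])
for q in(s1,s):print([wproj((490,y,z),q).round().tolist() for y,z in((-288,130),(-368,130),(-328,10))])
r=lambda x:cv2.resize(x,None,fx=2.5,fy=2.5,interpolation=cv2.INTER_CUBIC)
cv2.imwrite('pics/t12.png',np.hstack([r(i1[100:340,240:400]),r(im[100:340,240:400])])[:,:,::-1])
E
```

```text
4.0833 [ 494.72617697 -390.36788033  261.07081072] [2.9249136  1.56949514 1.39084551]
[[315.0, 136.0], [313.0, 222.0], [315.0, 159.0]]
[[317.0, 71.0], [313.0, 161.0], [316.0, 114.0]]
```

View pics/t12.png

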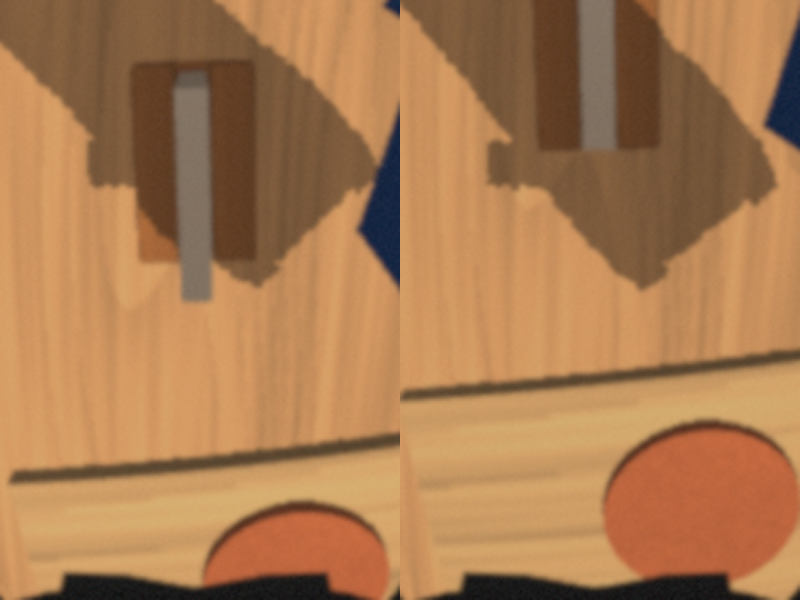

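The target tile's top face is visible between the fingers. In view 1 it runs from (316,135) to (319,220), and its outer end in view 2 is at (320,160).

```bash
python3 - <<'E'
from h import *
import pickle
from scipy.spatial.transform import Rotation as Ro
s1=pickle.load(open('t1.pkl','rb'))[0];s2=pickle.load(open('t2.pkl','rb'))[0]
A=lambda x,y:wray((240+x/2.5,100+y/2.5),s1)
B=lambda x,y:wray((240+(x-400)/2.5,100+y/2.5),s2)
for a,b in(((181,300),(582,150)),((212,300),(616,150))):
    x,e=tri([A(*a),B(*b)]);print(x.round(1),e)
for a in((174,88),(208,88),(181,300),(212,300)):print(plane(A(*a),130).round(1))
for a in((578,0),(612,0),(582,150),(616,150)):print(plane(B(*a),130).round(1))
R,t=tool(s2);print(t,R.round(4).tolist(),'jaw',np.degrees(np.arctan2(R[1,1],R[0,1])))
s=get_state();print(s['position'])
E
```

```text
[ 489.6 -367.8  125.6] [np.float64(0.1), np.float64(0.1)]
[ 501.7 -367.3  125.9] [np.float64(0.1), np.float64(0.1)]
[ 485.  -287.1  130. ]
[ 496.9 -286.7  130. ]
[ 489.8 -366.2  130. ]
[ 501.4 -365.8  130. ]
[ 486.3 -313.8  130. ]
[ 498.1 -313.4  130. ]
[ 489.6 -367.1  130. ]
[ 501.7 -366.6  130. ]
[ 494.72617697 -390.36788033  261.07081072] [[0.0002, 0.9993, 0.0367], [0.0013, 0.0367, -0.9993], [-1.0, 0.0003, -0.0013]] jaw 2.104363116124258
[ 494.75170848 -390.2421697   261.18017335]
```

Request:
jog_arm --deltas '[0,0,0.0067,-0.014,0.63,-0.85,0,0,0,0.0067,-0.014,0.63,-0.85,0,0,0,0.0067,-0.014,0.63,-0.85,0,0,0,0.0067,-0.014,0.63,-0.85,0,0,0,0.0067,-0.014,0.63,-0.85,0,0,0,0.0067,-0.014,0.63,-0.85,0]'

```text
clock: 4.63
position: [492.8, -329.6, 177.7]
ee_rot: [1.053, 1.569, -0.461]
ft_force: [1.5, -1.0, 0.2]
finger_gap: 85.1
```

Request:
jog_arm --deltas '[0,0,0,0,0,-0.2,0,0,0,0,0,0,-0.4,0,0,0,0,0,0,-0.6,0,0,0,0,0,0,-0.8,0,0,0,0,0,0,-0.8,0,0,0,0,0,0,-0.8,0,0,0,0,0,0,-0.8,0]'

```text
clock: 5.22
position: [492.7, -330.9, 98.3]
ee_rot: [0.859, 1.568, -0.658]
ft_force: [0.6, -0.6, 0.2]
finger_gap: 85.3
```

Request:
jog_arm --deltas '[0,0,0,0.005,0.035,-0.02,0,0,0,0,0.005,0.035,-0.02,0.5,0,0,0,0.005,0.035,-0.02,1,0,0,0,0.005,0.035,-0.02,1,0,0,0,0.005,0.035,-0.02,1,0,0,0,0.005,0.035,-0.02,1,0,0,0,0.005,0.035,-0.02,1,0,0,0,0.005,0.035,-0.02,1]'

```text
clock: 5.88
position: [492.6, -326.2, 94.5]
ee_rot: [0.997, 1.57, -0.519]
ft_force: [-0.0, 0.0, 1.1]
finger_gap: 11.4
```

Request:
jog_arm --deltas '[0,0,0,0,0,0,1,0,0,0,0,0,0,1,0,0,0,0,0,0,1,0,0,0,0,0,0,1,0,0,0,0,0,0,1,0,0,0,0,0,0,1]'

```text
clock: 6.38
position: [492.6, -326.2, 94.5]
ee_rot: [1.007, 1.57, -0.509]
ft_force: [0.2, -0.5, 3.0]
finger_gap: 11.1
```

Request:
jog_arm --deltas '[0,0,0,0,0,0.06,1,0,0,0,0,0,0.15,1,0,0,0,0,0,0.3,1,0,0,0,0,0,0.45,1,0,0,0,0,0,0.6,1,0,0,0,0,0,0.8,1,0,0,0,0,0,0.8,1]'

```text
clock: 6.97
position: [493.6, -327.3, 178.4]
ee_rot: [1.022, 1.566, -0.494]
ft_force: [0.8, -0.7, -2.0]
finger_gap: 11.5
```

Request:
jog_arm --deltas '[0,0,0,0,0,0.2,1,0,0,0,0,0,0.4,1,0,0,0,0,0,0.6,1,0,0,0,0,0,0.8,1,0,0,0,0,0,0.8,1,0,0,0,0,0,0.8,1,0,0,0,0,0,0.8,1,0,0,0,0,0,0.8,1]'

```text
clock: 7.63
position: [491.9, -325.4, 252.5]
ee_rot: [-2.156, 1.568, 2.611]
ft_force: [-0.5, 0.7, -2.6]
finger_gap: 11.3
```

```bash
python3 - <<'E'
from h import *
s=get_state();R,t=tool(s);print(s['clock'],t,R.round(4).tolist(),s['ft_force'],s['ft_torque'],s['finger_gap'])
a=snapshot('side');w=snapshot('wrist')
r=lambda x:cv2.resize(x,(400,300),interpolation=cv2.INTER_CUBIC)
cv2.imwrite('pics/l.png',np.hstack([r(a[120:330,280:560]),r(w[100:400,120:520])])[:,:,::-1])
E
```

```text
7.6333 [ 491.86508025 -325.35766756  252.49742277] [[-0.0025, 0.9985, 0.0549], [0.0014, 0.0549, -0.9985], [-1.0, -0.0024, -0.0016]] [-0.49608959  0.72613312 -2.63980501] [-0.00955425 -0.02060258 -0.03456892] 11.32261603484086
```

View pics/l.png

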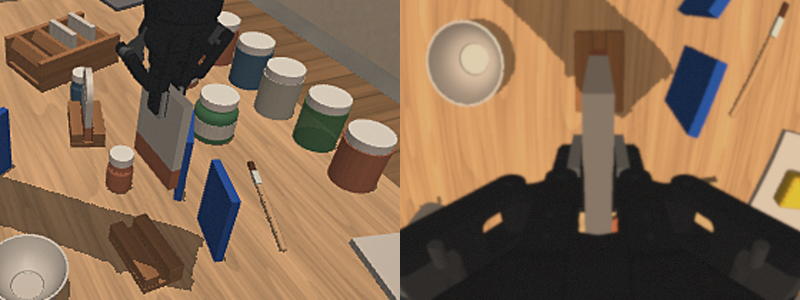

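The tile is held square in the jaws with its bottom at z≈168, and the stand is empty below it. I'll carry it over to the slot.

Request:
jog_arm --deltas '[0,0,0.003,0.01,0.15,0,1,0,0,0.006,0.02,0.35,0,1,0,0,0.009,0.03,0.6,0,1,0,0,0.0126,0.034,0.835,0,1]'

```text
clock: 8.07
position: [495.4, -241.6, 253.4]
ee_rot: [-1.783, 1.569, 3.023]
ft_force: [0.5, 0.8, -2.8]
finger_gap: 11.1
```

Request:
jog_arm --deltas '[0,0,0.003,0.01,0.25,0,1,0,0,0.006,0.02,0.5,0,1,0,0,0.0126,0.034,0.835,0,1]'

```text
clock: 8.32
position: [498.4, -159.5, 253.7]
ee_rot: [-0.917, 1.57, -2.356]
ft_force: [1.2, -0.4, -2.5]
finger_gap: 11.4
```

Request:
jog_arm --deltas '[0,0,0.003,0.01,0.25,0,1,0,0,0.006,0.02,0.5,0,1,0,0,0.0126,0.034,0.835,0,1]'

```text
clock: 8.57
position: [502.0, -75.9, 253.9]
ee_rot: [-0.86, 1.57, -2.259]
ft_force: [0.9, -0.1, -2.4]
finger_gap: 11.2
```

Request:
jog_arm --deltas '[0,0,0.003,0.01,0.25,0,1,0,0,0.006,0.02,0.5,0,1,0,0,0.0126,0.034,0.835,0,1]'

```text
clock: 8.82
position: [505.6, 7.5, 253.9]
ee_rot: [-0.796, 1.57, -2.156]
ft_force: [0.4, 1.0, -3.2]
finger_gap: 11.5
```

Request:
jog_arm --deltas '[0,0,0.003,0.01,0.25,0,1,0,0,0.006,0.02,0.5,0,1,0,0,0.0126,0.034,0.835,0,1]'

```text
clock: 9.07
position: [509.1, 90.9, 253.8]
ee_rot: [-0.903, 1.57, -2.224]
ft_force: [1.5, -1.1, -2.2]
finger_gap: 11.4
```

Request:
jog_arm --deltas '[0,0,0.003,0.01,0.25,0,1,0,0,0.006,0.02,0.45,0,1,0,0,0.009,0.03,0.65,0,1,0,0,0.0126,0.034,0.835,0,1,0,0,0.0126,0.034,0.835,0,1,0,0,0.0126,0.034,0.835,0,1,0,0,0.0126,0.034,0.835,0,1]'

```text
clock: 9.65
position: [513.1, 174.1, 254.1]
ee_rot: [-0.509, 1.57, -1.789]
ft_force: [0.5, -0.4, -2.4]
finger_gap: 11.0
```

```bash
python3 - <<'E'
from h import *
import pickle
s=get_state();R,t=tool(s);print(s['clock'],t,R.round(4).tolist(),np.degrees(np.arctan2(R[1,1],R[0,1])),s['ft_force'],s['finger_gap'])
w=snapshot('wrist');a=snapshot('side');pickle.dump((s,w),open('p1.pkl','wb'))
r=lambda x:cv2.resize(x,(400,300),interpolation=cv2.INTER_CUBIC)
cv2.imwrite('pics/p.png',np.hstack([r(a[60:210,230:430]),r(w[120:300,200:440])])[:,:,::-1])
E
```

```text
9.65 [513.09049288 174.12749284 254.13295884] [[-0.0002, 0.9579, 0.287], [-0.0008, 0.287, -0.9579], [-1.0, -0.0004, 0.0008]] 16.67851776125115 [ 0.49725757 -0.38717967 -2.43549903] 11.015305718997901
```

View pics/p.png

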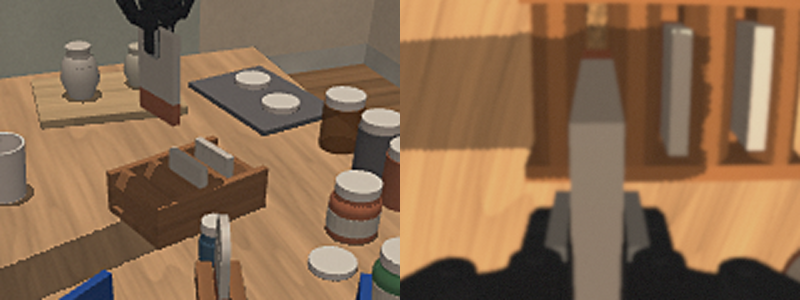

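The tile is right over the empty slot. In the wrist crop its foot and the cork strip share column 598. Lowering now.

Request:
jog_arm --deltas '[0,0,0,-0.005,0.01,-0.15,1,0,0,0,-0.005,0.01,-0.3,1,0,0,0,-0.005,0.01,-0.5,1,0,0,0,-0.005,0.01,-0.7,1,0,0,0,-0.005,0.01,-0.9,1,0,0,0,-0.005,0.01,-1,1,0,0,0,-0.005,0.01,-1,1,0,0,0,-0.005,0.01,-1,1]'

```text
clock: 10.42
position: [512.5, 175.4, 154.6]
ee_rot: [-1.085, 1.57, -2.364]
ft_force: [0.2, -0.1, -2.3]
finger_gap: 11.5
```

Request:
jog_arm --deltas '[0,0,0,0,0,-0.04,1,0,0,0,0,0,-0.08,1,0,0,0,0,0,-0.12,1,0,0,0,0,0,-0.16,1,0,0,0,0,0,-0.2,1,0,0,0,0,0,-0.2,1]'

```text
clock: 10.92
position: [511.8, 175.9, 133.3]
ee_rot: [-1.467, 1.569, -2.746]
ft_force: [0.2, 0.5, -3.4]
finger_gap: 11.5
```

```bash
python3 - <<'E'
from h import *
s=get_state();R,t=tool(s);print(s['clock'],t,R.round(4).tolist(),np.degrees(np.arctan2(R[1,1],R[0,1])),s['ft_force'],s['ft_torque'])
d=t-[512,176,0];print('across',d@[.957,.289,0],'along',d@[-.289,.957,0])
E
```

```text
10.9167 [511.80914289 175.88232252 133.32941249] [[-0.0013, 0.9576, 0.2882], [-0.0005, 0.2882, -0.9576], [-1.0, -0.0014, 0.0001]] 16.750734859158218 [ 0.21420211  0.46236173 -3.41686407] [ 0.06463495  0.015874   -0.0909743 ]
across -0.21665904261714714 along -0.05745964473786998
```

Request:
jog_arm --deltas '[0,0,0,0,0,-0.025,1,0,0,0,0,0,-0.05,1,0,0,0,0,0,-0.075,1,0,0,0,0,0,-0.1,1,0,0,0,0,0,-0.1,1]'

```text
clock: 11.33
position: [512.0, 175.9, 123.7]
ee_rot: [-1.445, 1.57, -2.723]
ft_force: [-0.2, 1.4, -2.4]
finger_gap: 11.5
```

Request:
jog_arm --deltas '[0,0,0,0,0,-0.03,1,0,0,0,0,0,-0.06,1,0,0,0,0,0,-0.09,1,0,0,0,0,0,-0.12,1,0,0,0,0,0,-0.15,1,0,0,0,0,0,-0.15,1]'

```text
clock: 11.83
position: [511.9, 175.9, 108.5]
ee_rot: [-1.444, 1.57, -2.723]
ft_force: [0.2, 0.5, -2.4]
finger_gap: 11.2
```

Inside the neck with no side force. About 9 mm remain, so I'll feel for the bottom.

Request:
jog_arm --deltas '[0,0,0,0,0,-0.02,1,0,0,0,0,0,-0.04,1,0,0,0,0,0,-0.06,1,0,0,0,0,0,-0.075,1,0,0,0,0,0,-0.075,1]'

```text
clock: 12.25
position: [512.1, 175.9, 101.4]
ee_rot: [-1.522, 1.57, -2.801]
ft_force: [0.6, 0.3, -2.5]
finger_gap: 11.4
```

Request:
jog_arm --deltas '[0,0,0,0,0,-0.008,1,0,0,0,0,0,-0.015,1,0,0,0,0,0,-0.015,1]'

```text
clock: 12.5
position: [512.3, 176.0, 100.2]
ee_rot: [-2.404, 1.571, 2.601]
ft_force: [-0.9, -0.3, -1.7]
finger_gap: 11.6
```

Request:
jog_arm --deltas '[0,0,0,0,0,-0.006,1,0,0,0,0,0,-0.01,1,0,0,0,0,0,-0.01,1]'

```text
clock: 12.75
position: [512.5, 176.0, 99.4]
ee_rot: [1.914, 1.57, 0.636]
ft_force: [-0.5, 0.1, -1.0]
finger_gap: 11.3
```

Request:
jog_arm --deltas '[0,0,0,0,0,-0.006,1,0,0,0,0,0,-0.01,1,0,0,0,0,0,-0.01,1]'

```text
clock: 13.0
position: [512.7, 176.1, 99.4]
ee_rot: [2.093, 1.57, 0.815]
ft_force: [-2.6, -1.1, 8.2]
finger_gap: 11.4
```

Contact came at TCP z=99.4 against the predicted 99.5, with an upward force of about 10 N, so the tile is on the pad. Releasing and withdrawing straight up.

Request:
jog_arm --deltas '[0,0,0,0,0,0.006,1,0,0,0,0,0,0.01,0.8,0,0,0,0,0,0.01,0.6,0,0,0,0,0,0.01,0.4,0,0,0,0,0,0.01,0.3,0,0,0,0,0,0.01,0.3,0,0,0,0,0,0.01,0.3]'

```text
clock: 13.58
position: [512.3, 176.0, 99.2]
ee_rot: [-1.509, 1.571, -2.788]
ft_force: [0.6, -0.2, 0.3]
finger_gap: 59.7
```

Request:
jog_arm --deltas '[0,0,0,0,0,0.06,0.3,0,0,0,0,0,0.15,0.3,0,0,0,0,0,0.3,0.3,0,0,0,0,0,0.5,0.3,0,0,0,0,0,0.75,0.3,0,0,0,0,0,1,0.3,0,0,0,0,0,1,0.3]'

```text
clock: 14.17
position: [515.0, 176.6, 205.5]
ee_rot: [1.748, 1.562, 0.469]
ft_force: [0.4, -0.2, 0.3]
finger_gap: 60.0
```

Request:
jog_arm --deltas '[0,0,0,0.1,0,0.6,0.3,0,0,0,0.5,0,0.6,0.3,0,0,0,0.8,0,0.6,0.3,0,0,0,0.8,0,0.6,0.3,0,0,0,0.8,0,0.6,0.3,0,0,0,0.8,0,0.6,0.3]'

```text
clock: 14.67
position: [592.1, 175.8, 259.0]
ee_rot: [-1.293, 1.57, -2.572]
ft_force: [-0.5, 0.2, 0.6]
finger_gap: 59.5
```

```bash
python3 - <<'E'
from h import *
import pickle
s=get_state();print(s['clock'],s['position'],s['finger_gap'],s['ft_force'])
a=snapshot('side');w=snapshot('wrist');pickle.dump((s,w,a),open('f.pkl','wb'))
r=lambda x:cv2.resize(x,(400,300),interpolation=cv2.INTER_CUBIC)
cv2.imwrite('pics/f.png',np.hstack([r(a[90:240,260:460]),r(w[100:280,200:440])])[:,:,::-1])
for z in(135,):print([wproj((512+k*-.289*40,176+k*.957*40,z),s).round(1).tolist() for k in(-1,1)])
E
```

```text
14.6667 [592.07862445 175.79878288 259.04643217] 59.52357863153997 [-0.49209444  0.17381575  0.55498932]
[[235.3, 204.9], [230.3, 117.5]]
```

View pics/f.png

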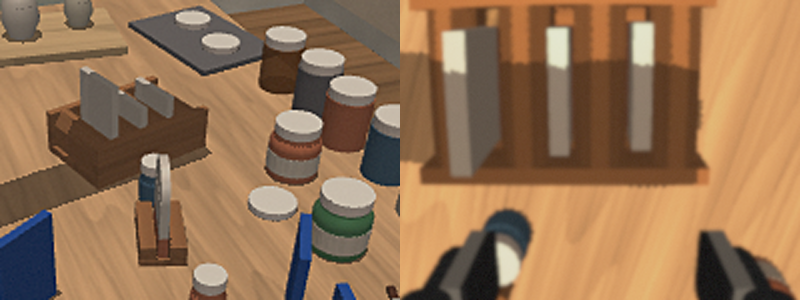

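The tile stands upright in the slot. Its top-edge ends in the wrist view are at (237,206) and (234,118), against (235,205) and (230,118) predicted for z=135. The round tile is undisturbed and the gripper is clear.

```bash
python3 -c "
from plant import *
print(hand_in())"
```

```text
the job is handed in; nothing more can be done
None
```

I lifted the tall square-cornered tile out of its stand, lowered it into the rack's empty slot (the one nearest the robot) until it sat on the cork, then released it. I handed the job in with about 15 s on the clock.

**Seating:** it touched down at TCP z = 99.4 mm, against 99.5 expected, with a push of about 10 N. I saw no side force on the way down.

**Final look:** the tile stands upright in the slot. The ends of its top edge are within about 1 to 3 pixels (a few mm at most) of where a fully home tile should be. The round-topped tile still stands in its stand, and the gripper is clear of everything.

**Disagreements:**
- The first overhead estimate of the slot was about 6 mm off across the slot from the wrist-camera one. I used the wrist measurement, which the fit bore out.
- Heights measured for the tile top (126 to 132 mm, against 130) and the slot mouth (59 to 64 mm, against 67) were a few millimetres off, with no effect on the job.

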